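# Kit the repair tray

## Robot

A 6-joint arm with a two-finger parallel gripper is mounted at the origin on the work surface. World frame = base frame: x ahead of the robot, y to its left, z up, the work surface at z = 0. Lengths are in m, angles in rad, forces in N, time in s.
With the tool pointing down it reaches from about 0.35 to 0.775 m from the base axis. Payload 5.5 kg.
Tool frame: the origin (TCP) lies at the very end of the fingers, on their centre line; the grasp point (between the pads) lies 19 mm behind it; z points along the fingers, y is the line along which they close (so a half turn about z gives the same grasp; the last joint's range is limited). The gripper opens to 85 mm and grips with 20 to 120 N. Pads are 22 mm wide; open, the fingers measure 114 mm over their backs; the gripper's body (76 mm by 85 mm) begins 54 mm behind the grasp point. The pads swing forward as they close: fully open they stand 13 mm farther back than shut.
Start: joints at [1.196, 0.313, 0.046, 1.304, 0, 1.431], TCP at [0.134, 0.559, 0.231] pointing down, gripper open.
Joint ranges: [-2.76, 2.76], [-0.86, 1.69], [-1.03, 1.26], [-2.2, 2.34], [-1.47, 1.5], [-3.14, 3.14]. Speed limits (rad/s): [2.57, 2.57, 3.14, 3.14, 3.14, 3.14].

## Interface

Orientations are given as a unit quaternion [w, x, y, z].
In Python, from workcell import env, imaging, ticket gives the robot as it stands. The module is installed in compiled form; this text tells all that it offers.
- The arm moves only by the tool apply_moves, never from a script. Its argument "rows" is a list of rows, each an object with "xyz": the shift along the tool's x, y, z in mm, a list of three; "turn": the turn, a rotation vector about the tool's x, y, z in rad, a list of three; "grip": the opening, from 0 (shut) to 1 (fully open). A call has 1 to 12 rows; each row is the pose to reach, as a shift and turn from the pose commanded when the call began, along the tool's axes at that moment; what a row does not reach only later rows make up. A row lasts 1/12 s, in which the tool goes at most 41.7 mm and 7.16 degrees, less where a joint would pass 70% of its speed; a pose out of reach is approached as far as the arm can. A call with a gripper value outside its range is refused whole. The fingers move at their own pace and stop on an object; "force" is the grip in N (left out, the last holds). Time passes only in rows, so rows that repeat a pose let the fingers close. It gives the time, the measured TCP pose, the force, the opening and the grip force at its end, in the units of the state.
- env.get_state(): the state, without advancing time (a new reading comes with each control period).
- imaging.read_camera(name): name is "side" or "top"; returns a dict with "color" (384x512x3 uint8, blue, green, red), "z_map" (384x512 float32, m along the optical axis (not along the pixel's ray), 0 where there is no reading), "camera_matrix" (3x3 intrinsics, pixels), "view" (4x4, takes a point from world to camera coordinates). Camera axes: x right, y down, z forward; pixel columns grow to the right and rows downward; lengths in m; the calibration is good to about 2 mm. A picture is of the moment at which its call begins.
- ticket.hand_in(): hands the job in; it is judged then, once.
The state is a dict: "clock": time; "joint_pos": joint angles; "qvel": joint speeds; "tau": joint torques, N m; "tcp_pos": TCP position; "orientation": TCP orientation; "wrist_force": force on the tool from outside, world axes, zero at the start; "ft_torque": the same for the moment, N m; "finger_gap": finger opening in m; "grip_force": force on a finger pad.
Only numpy, scipy, OpenCV 4.12 (cv2) and the standard library are available. Lean on these libraries where they do the work, as an engineer would, in place of code of your own. Each camera call takes 0.05 s, during which the arm holds its last target. There are 200 camera calls.

## Task

Gather the parts for the power-supply repair into the black kit tray, each sitting flat in the nest shaped for it: the tall capacitor upright in the round nest, the long heat sink fins up in the long nest, the transformer upright in the square nest, and the ferrite ring over the post. Set the parts down without dropping them, and leave the short capacitor and the short heat sink where they are on the bench.

Things in the scene. Friction and masses are not known exactly. Their poses are not given: they have to be found in the camera images.
- cap_tall_center (a point): The tall filter capacitor, wanted: an upright black cylinder 36 mm in diameter and 62 mm high with an aluminium band near the top and two small brass screw terminals on top (6 mm more). The point is on its axis, half-way up (31 mm above its underside); z is its axis, up. Stands on the bench.
- cap_short_center (a point): Look-alike, stays: a short black capacitor, 36 mm in diameter but only 34 mm high, no screw terminals. Point on its axis, 17 mm above its underside.
- sink_long_center (a point): The long heat sink, wanted: a finned bare aluminium bar 90 mm (its x) by 40 mm (its y, across the fins) by 36 mm high, fins up. The point is its centre, 18 mm above its underside; the outer fins are solid enough to grip across the 40 mm width.
- sink_short_center (a point): Look-alike, stays: the same finned aluminium section but only 56 mm (its x) by 40 mm by 36 mm high. Point at its centre, 18 mm above its underside.
- transformer_center (a point): The small transformer, wanted: a steel base 54 mm (its x) by 46 mm (its y), 4 mm thick, with a dark laminated core 54 x 26 mm rising to 46 mm overall height and a copper-coloured coil bulging through the middle along y (33 x 46 mm, from 11 to 39 mm up). Mass about 0.33 kg. Can be gripped over the core's two flat ends, 54 mm apart along its x. The point is its centre, 23 mm above its underside.
- core_center (a point): The ferrite ring core, wanted: a dark grey flat ring lying down, 58 mm outside diameter, 30 mm hole, 18 mm high. The point is in the middle of the hole, 9 mm above its underside.
- nest_round: Round grey nest, for the capacitor: a dish of 52 mm inside diameter, outside 58 mm. It is fixed in the black kit tray (244 mm square, rim 13 mm high; the four grey nests sit in a square, 116 mm apart, in an order that changes). Origin: centre of the nest's underside, 5 mm above the bench; its floor is 4 mm above the origin and its lip ends 8 mm above that floor. z is up.
- nest_long: Long grey nest, for the heat sink: a low-lipped rectangle, inside 106 mm (its x) by 56 mm (its y), lip 3 mm thick. It is fixed in the black kit tray (244 mm square, rim 13 mm high; the four grey nests sit in a square, 116 mm apart, in an order that changes). Origin: centre of the nest's underside, 5 mm above the bench; floor 4 mm above the origin, lip 8 mm above that floor. z is up.
- nest_square: Nearly square grey nest, for the transformer: inside 70 mm (its x) by 62 mm (its y), lip 3 mm thick. It is fixed in the black kit tray (244 mm square, rim 13 mm high; the four grey nests sit in a square, 116 mm apart, in an order that changes). Origin: centre of the nest's underside, 5 mm above the bench; floor 4 mm above the origin, lip 8 mm above that floor. z is up.
- nest_post: Post nest, for the ring core: a flat grey disc 68 mm in diameter with an upright post 12 mm thick in the middle, no lip. It is fixed in the black kit tray (244 mm square, rim 13 mm high; the four grey nests sit in a square, 116 mm apart, in an order that changes). Origin: centre of the nest's underside, 5 mm above the bench; the disc's top is 4 mm above the origin and the post ends 24 mm above the disc. z is up.
Not all that is in view belongs to the job. What is shaped like the part that bears sink_long_center but green, orange or turquoise is not meant.

How it is judged:
By the outcome, as a careful person would: the job done as asked, in the order asked, and still so for the second after the job is handed in, with the robot touching nothing.
It also fails if it takes over 109 s, if anything falls off the work surface, if the arm or the gripper's body presses on something with over 40 N, if the wrist force passes 120 N, or if a joint passes its speed limit or range.

## Working session

There is one attempt and no reset: what is moved stays moved. The work goes in short steps, Python scripts to look and compute and a tool call to move; the robot and the scene stay as the last step left them, time stands still between calls to the robot, and variables do not carry over. Pictures are saved under pics/ and viewed, at most 14 in all, crops included, and the job is handed in when it is done.

Besides the shell and the picture viewer there is one more tool, called after "Emit:" as name(argument=value, ...), one argument or row to a line, values as JSON. apply_moves: Moves the arm, as the interface text tells. Its arguments: {"type":"object","properties":{"rows":{"type":"array"},"force":{"type":"number"}},"required":["rows"]}

```bash
mkdir -p pics
python3 - <<'E'
from workcell import env, imaging
import numpy as np, cv2
s=env.get_state(); print(s)
for n in("top","side"):
    d=imaging.read_camera(n); np.savez(n+"0.npz",**d); cv2.imwrite(f"pics/{n}0.png",cv2.resize(d["color"],(800,600),interpolation=cv2.INTER_CUBIC))
    print(d["camera_matrix"],d["view"])
E
```

```text
{'clock': 0.0, 'joint_pos': array([1.19640851e+00, 3.13992806e-01, 4.49685974e-02, 1.30361248e+00,
       3.48614404e-05, 1.43119125e+00]), 'qvel': array([ 0.00188099,  0.00016108, -0.00211512,  0.00075704, -0.00022894,
       -0.00029576]), 'tau': array([ 1.70029307e-03, -4.80622458e+01,  2.98534441e+01,  1.92253356e-02,
       -5.30079080e-05, -7.83654826e-06]), 'tcp_pos': array([0.13357308, 0.55873553, 0.23040896]), 'orientation': array([-2.50746875e-04,  1.17121898e-01,  9.93117120e-01, -8.85529604e-04]), 'wrist_force': array([-0.58370331, -0.37403365, -0.16859153]), 'ft_torque': array([ 0.0054241 ,  0.05329059, -0.00395192]), 'grip_force': 0.0, 'finger_gap': 0.08532333381672688}
[[444.55705046   0.         257.85723907]
 [  0.         444.55705046 191.1645767 ]
 [  0.           0.           1.        ]] [[ 0.02014806 -0.99926589  0.03258436 -0.05212244]
 [-0.99736652 -0.02235952 -0.06899327  0.50059947]
 [ 0.0696712  -0.03110847 -0.99708484  1.20227234]
 [ 0.          0.          0.          1.        ]]
[[370.28470361   0.         261.4596022 ]
 [  0.         370.28470361 194.0652992 ]
 [  0.           0.           1.        ]] [[ 0.97639594 -0.21590965  0.00583011 -0.51369698]
 [-0.1371912  -0.64080815 -0.75534329  0.10492272]
 [ 0.16682188  0.73671428 -0.65530338  0.89545363]
 [ 0.          0.          0.          1.        ]]
```

View pics/top0.png

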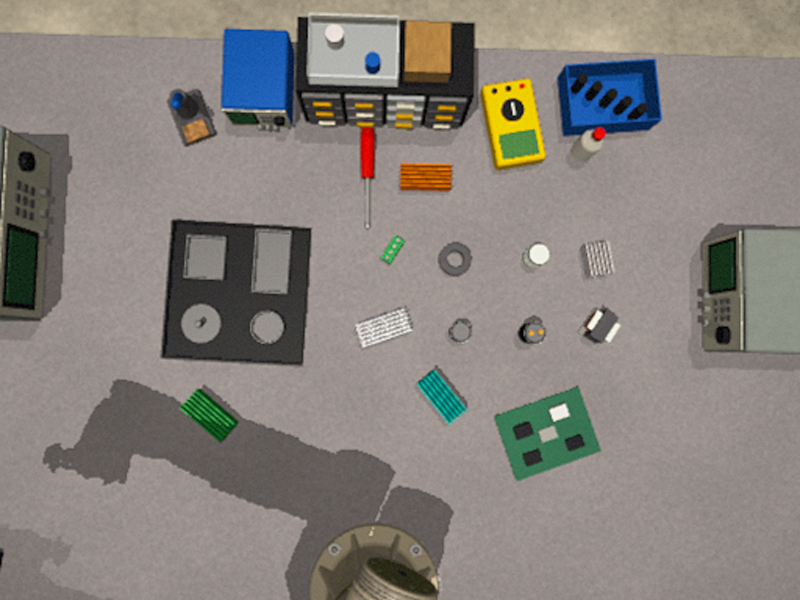

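View pics/side0.png

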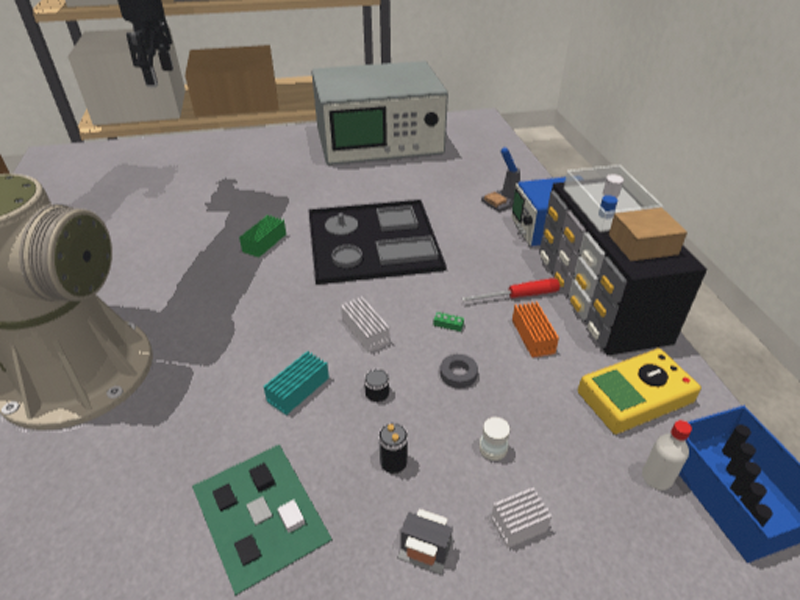

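The top view (800x600 px) shows the tray at (237,291). Its nests are square (206,256), long (272,260), post (201,324) and round (267,326). The wanted parts are the long sink (384,327), ring (455,259), tall cap (533,330) and transformer (602,325). The look-alikes are the short cap (460,330) and short sink (598,258). The side view agrees with this. Next I'll measure using the depth map and contours.

```bash
cat > h.py <<'E'
import numpy as np, cv2
def cloud(d):
    K,V,z=d["camera_matrix"],d["view"],d["z_map"].astype(float)
    v,u=np.indices(z.shape)
    pc=np.stack([(u-K[0,2])/K[0,0]*z,(v-K[1,2])/K[1,1]*z,z],-1)
    return (pc-V[:3,3])@V[:3,:3]
def ray(d,px,h):
    K,V=d["camera_matrix"],d["view"]; R=V[:3,:3]
    c=-R.T@V[:3,3]; r=(np.c_[px,np.ones(len(px))]@np.linalg.inv(K).T)@R
    return c+r*((h-c[2])/r[:,2])[:,None]
def rect(p):
    (c,s,a)=cv2.minAreaRect((p[:,:2]*1000).astype(np.float32)); 
    if s[0]<s[1]: s=s[::-1]; a+=90
    return np.round(c,1),np.round(s,1),round((a+90)%180-90,1)
E
python3 - <<'E'
from h import *
d=dict(np.load("top0.npz")); P=cloud(d); H=P[...,2]
print("bench",np.median(H[220:260,200:250]))
def comp(name,uv,lo,hi,r=30,ph=None):
    u,v=int(uv[0]/1.5625),int(uv[1]/1.5625)
    m=((H>lo)&(H<hi)).astype(np.uint8); w=np.zeros_like(m); w[v-r:v+r,u-r:u+r]=1
    n,l,st,ce=cv2.connectedComponentsWithStats(m*w)
    k=1+np.argmax([-np.hypot(*(c-[u,v]))+ (-99 if s[4]<30 else 0) for c,s in zip(ce[1:],st[1:])])
    M=(l==k); c=cv2.findContours(M.astype(np.uint8),cv2.RETR_EXTERNAL,cv2.CHAIN_APPROX_NONE)[0][0][:,0,:].astype(float)
    hh=np.median(H[M]); q=ray(d,c,ph if ph else hh); print(name,"h",round(hh,4),M.sum(),rect(q), "circ",np.round(np.array(cv2.minEnclosingCircle((q[:,:2]*1000).astype(np.float32))[0]),1))
comp("sinkL",(384,327),.027,.05,ph=.036)
comp("sinkS",(598,258),.027,.05,ph=.036)
comp("ring",(455,259),.011,.03,ph=.018)
comp("capT",(533,330),.055,.08,ph=.062)
comp("capS",(460,330),.025,.05,ph=.034)
comp("xf core",(602,325),.0415,.06,ph=.046)
comp("xf all",(602,325),.008,.06)
comp("bottle",(538,255),.02,.1)
comp("turq",(442,397),.027,.1,ph=.036)
comp("pcbsmall",(392,250),.006,.1)
# tray/nests by grey on black
g=d["color"].max(-1)
for n,(u,v),r in(("sq",(206,256),24),("long",(272,260),28),("post",(201,324),24),("round",(267,326),22)):
    u,v=int(u/1.5625),int(v/1.5625); m=np.zeros_like(g); m[v-r:v+r,u-r:u+r]=(g[v-r:v+r,u-r:u+r]>75)
    k,l,st,ce=cv2.connectedComponentsWithStats(m); i=1+np.argmax(st[1:,4]); c=cv2.findContours((l==i).astype(np.uint8),0,cv2.CHAIN_APPROX_NONE)[0][0][:,0,:].astype(float)
    print(n,st[i],rect(ray(d,c,.009 if n=="post" else .017)))
b=(g<60).astype(np.uint8); b[:, :100]=0; b[:135]=0;b[240:]=0;b[:,205:]=0
c=max(cv2.findContours(b,0,cv2.CHAIN_APPROX_NONE)[0],key=cv2.contourArea)[:,0,:].astype(float); print("tray",rect(ray(d,c,.013)))
u,v=385,208
cv2.imwrite("pics/xf.png",cv2.resize(d["color"][130:240,215:415],(800,440),interpolation=cv2.INTER_CUBIC))
E
```

```text
bench -0.00012463792670577546
sinkL h 0.0362 34 (array([453.1,  -5.8]), array([88.6,  2.6]), -70.3) circ [452.7  -5.9]
sinkS h 0.0337 240 (array([ 578.4, -382.2]), array([55.6, 42.7]), 10.3) circ [ 578.6 -382.6]
ring h 0.0175 249 (array([ 574.8, -130.3]), array([55.2, 54.7]), -43.9) circ [ 574.2 -130.7]
capT h 0.0626 154 (array([ 446.8, -263.3]), array([34.7, 34.6]), -89.5) circ [ 445.6 -263.7]
capS h 0.0342 146 (array([ 446.2, -141.3]), array([35.4, 32.5]), -88.8) circ [ 445.5 -140.6]
xf core h 0.0457 220 (array([ 460.3, -387.6]), array([55.3, 46.2]), -29.8) circ [ 459.9 -387.2]
xf all h 0.0435 362 (array([ 459.7, -383.9]), array([61. , 51.7]), -33.5) circ [ 459.2 -384.4]
bottle h 0.049 165 (array([ 579.6, -269.3]), array([38.4, 35.4]), -88.6) circ [ 579.8 -269.8]
turq h 0.0351 33 (array([ 328.7, -107.6]), array([87.2,  2.5]), 40.5) circ [ 328.8 -107.8]
pcbsmall h 0.0156 128 (array([588.9, -19.2]), array([48.1, 19.9]), -30.6) circ [589.5 -17.7]
sq [117 150  28  30 722] (array([567.9, 307.7]), array([78. , 70.2]), -2.1)
long [161 146  26  43 965] (array([563.5, 191.8]), array([113.8,  64.3]), -2.0)
post [116 194  26  26 509] (array([452.3, 312.4]), array([68.1, 66.7]), 46.5)
round [160 199  22  21 372] (array([447.7, 195.5]), array([57. , 54.4]), -88.7)
tray (array([508.6, 250.3]), array([243.4, 240.9]), 87.9)
```

View pics/xf.png

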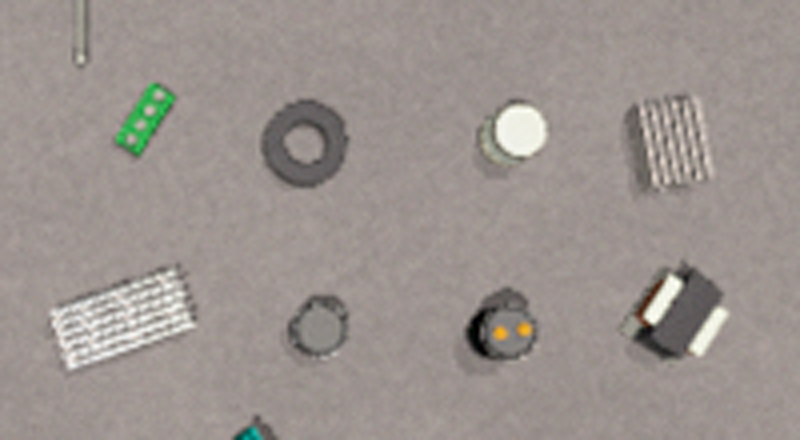

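```bash
cat > go.py <<'E'
# usage: go.py x y z yaw(deg of tool y in world)  [mm] -> shift and turn in tool axes from the measured pose
import sys, numpy as np
from scipy.spatial.transform import Rotation as Ro
from workcell import env
s=env.get_state(); R=Ro.from_quat(np.roll(s["orientation"],-1)); p=s["tcp_pos"]*1000
M=R.as_matrix(); print("clock",round(s["clock"],2),"tcp",p.round(1),"yaw",round(np.degrees(np.arctan2(M[1,1],M[0,1])),1),"gap",round(s["finger_gap"]*1000,1),"F",s["wrist_force"].round(1),"grip",round(s["grip_force"],1))
a=list(map(float,sys.argv[1:]))
for i in range(0,len(a),4):
    x,y,z,w=a[i:i+4]; t=np.radians(w); T=np.array([[-np.sin(t),np.cos(t),0],[np.cos(t),np.sin(t),0],[0,0,-1]]).T
    T=np.array([[-np.sin(t),np.cos(t),0],[np.cos(t),np.sin(t),0],[0,0,-1.]])
    print((x,y,z,w),"xyz",(M.T@(np.array([x,y,z])-p)).round(1),"turn",Ro.from_matrix(M.T@T).as_rotvec().round(3))
E
sed -i '/\]\]).T$/s/; T=.*//' go.py
python3 go.py 450 240 230 90 446.5 -263.5 130 90
python3 - <<'E'
from h import *
d=dict(np.load("top0.npz")); P=cloud(d); H=P[...,2]
T=np.array([460.,-387.4])
for n,(u,v) in(("sinkL",(246,209)),("xf",(385,208))):
    g=d["color"].astype(int).min(-1); m=np.zeros(g.shape,np.uint8); r=26
    m[v-r:v+r,u-r:u+r]=((H>.008)&((H>.02)))[v-r:v+r,u-r:u+r]
    c=max(cv2.findContours(m,0,1)[0],key=cv2.contourArea)[:,0,:].astype(float); print(n,rect(ray(d,c,.036 if n=="sinkL" else .046)))
    if n=="sinkL":
        m[:]=0; m[v-r:v+r,u-r:u+r]=(g>165)[v-r:v+r,u-r:u+r]; m=cv2.morphologyEx(m,cv2.MORPH_CLOSE,np.ones((5,5)))
        c=max(cv2.findContours(m,0,1)[0],key=cv2.contourArea)[:,0,:].astype(float); print(n,"col",rect(ray(d,c,.036)))
E
```

```text
clock 0.1 tcp [133.6 558.8 230.5] yaw 76.5 gap 85.6 F [-0.3 -0.5  0.4] grip 0.0
(450.0, 240.0, 230.0, 90.0) xyz [-381.9 -236.5    0.8] turn [-0.002 -0.    -0.235]
(446.5, -263.5, 130.0, 90.0) xyz [-495.6 -726.8  101.6] turn [-0.002 -0.    -0.235]
sinkL (array([4.669e+02, 1.000e-01]), array([88.6,  2.9]), -69.6)
sinkL col (array([450. ,  -6.9]), array([90.2, 41.7]), -70.3)
xf (array([ 460.4, -383.8]), array([58.4, 51.6]), -32.6)
```

Emit:
apply_moves(
  rows=[
    {"xyz": [-382,-237,0],"turn": [0,0,-0.235],"grip": 1},
    {"xyz": [-382,-237,0],"turn": [0,0,-0.235],"grip": 1},
    {"xyz": [-382,-237,0],"turn": [0,0,-0.235],"grip": 1},
    {"xyz": [-382,-237,0],"turn": [0,0,-0.235],"grip": 1},
    {"xyz": [-382,-237,0],"turn": [0,0,-0.235],"grip": 1},
    {"xyz": [-382,-237,0],"turn": [0,0,-0.235],"grip": 1},
    {"xyz": [-382,-237,0],"turn": [0,0,-0.235],"grip": 1},
    {"xyz": [-382,-237,0],"turn": [0,0,-0.235],"grip": 1},
    {"xyz": [-382,-237,0],"turn": [0,0,-0.235],"grip": 1},
    {"xyz": [-382,-237,0],"turn": [0,0,-0.235],"grip": 1},
    {"xyz": [-382,-237,0],"turn": [0,0,-0.235],"grip": 1},
    {"xyz": [-382,-237,0],"turn": [0,0,-0.235],"grip": 1},
  ],
)

```text
clock: 1.1
tcp_pos: [0.4545, 0.2356, 0.2307]
orientation: [0.001, 0.003, 1.0, -0.001]
wrist_force: [0.1, 0.5, -1.4]
finger_gap: 0.0857
grip_force: 0.0
```

Emit:
apply_moves(
  rows=[
    {"xyz": [4,-480,60],"turn": [0,0,0],"grip": 1},
    {"xyz": [4,-480,60],"turn": [0,0,0],"grip": 1},
    {"xyz": [4,-480,60],"turn": [0,0,0],"grip": 1},
    {"xyz": [4,-480,60],"turn": [0,0,0],"grip": 1},
    {"xyz": [4,-480,60],"turn": [0,0,0],"grip": 1},
    {"xyz": [4,-480,60],"turn": [0,0,0],"grip": 1},
    {"xyz": [4,-480,60],"turn": [0,0,0],"grip": 1},
    {"xyz": [4,-480,60],"turn": [0,0,0],"grip": 1},
    {"xyz": [4,-480,60],"turn": [0,0,0],"grip": 1},
    {"xyz": [4,-480,60],"turn": [0,0,0],"grip": 1},
    {"xyz": [4,-480,60],"turn": [0,0,0],"grip": 1},
    {"xyz": [4,-480,60],"turn": [0,0,0],"grip": 1},
  ],
)

```text
clock: 2.1
tcp_pos: [0.4458, -0.2433, 0.1704]
orientation: [-0.0, 0.001, 1.0, -0.0]
wrist_force: [1.1, -0.2, -0.2]
finger_gap: 0.0854
grip_force: 0.0
```

```bash
python3 go.py 446.5 -263.5 110 90
```

```text
clock 2.1 tcp [ 445.8 -243.3  170.4] yaw 89.9 gap 85.4 F [ 1.1 -0.2 -0.2] grip 0.0
(446.5, -263.5, 110.0, 90.0) xyz [ -0.7 -20.1  60.5] turn [-0.001 -0.    -0.002]
```

Emit:
apply_moves(
  rows=[
    {"xyz": [-1,-20,30],"turn": [0,0,0],"grip": 1},
    {"xyz": [-1,-20,60],"turn": [0,0,0],"grip": 1},
    {"xyz": [-1,-20,90],"turn": [0,0,0],"grip": 1},
    {"xyz": [-1,-20,120],"turn": [0,0,0],"grip": 1},
    {"xyz": [-1,-20,140],"turn": [0,0,0],"grip": 1},
    {"xyz": [-1,-20,148],"turn": [0,0,0],"grip": 1},
    {"xyz": [-1,-20,148],"turn": [0,0,0],"grip": 1},
  ],
)

```text
clock: 2.68
tcp_pos: [0.4457, -0.2584, 0.0211]
orientation: [-0.002, -0.0, 1.0, 0.002]
wrist_force: [-0.3, -0.0, -0.4]
finger_gap: 0.0854
grip_force: 0.0
```

```bash
python3 go.py 446.5 -263.5 22 90
python3 - <<'E'
from workcell import imaging
import cv2
d=imaging.read_camera("side"); cv2.imwrite("pics/cap.png",cv2.resize(d["color"][200:384,160:360],(652,600),interpolation=cv2.INTER_CUBIC))
E
```

```text
clock 2.68 tcp [ 445.7 -258.4   21.1] yaw 90.0 gap 85.4 F [-0.3 -0.  -0.4] grip 0.0
(446.5, -263.5, 22.0, 90.0) xyz [-0.8 -5.1 -0.9] turn [ 0.003 -0.004  0.   ]
```

View pics/cap.png

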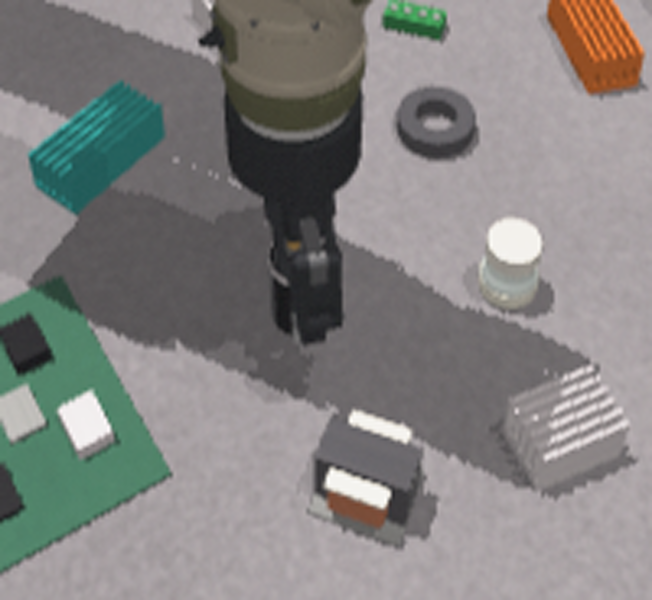

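The gripper straddles the tall cap, with the near finger at about (320,300) in the crop. I'll shift 5 mm and close.

Emit:
apply_moves(
  rows=[
    {"xyz": [-1,-5,0],"turn": [0,0,0],"grip": 1},
    {"xyz": [-1,-5,0],"turn": [0,0,0],"grip": 0.6},
    {"xyz": [-1,-5,0],"turn": [0,0,0],"grip": 0.4},
    {"xyz": [-1,-5,0],"turn": [0,0,0],"grip": 0.3},
    {"xyz": [-1,-5,0],"turn": [0,0,0],"grip": 0.2},
    {"xyz": [-1,-5,0],"turn": [0,0,0],"grip": 0.2},
    {"xyz": [-1,-5,0],"turn": [0,0,0],"grip": 0.2},
    {"xyz": [-1,-5,0],"turn": [0,0,0],"grip": 0.2},
  ],
  force=50,
)

```text
clock: 3.4
tcp_pos: [0.4488, -0.2654, 0.0242]
orientation: [0.001, -0.0, 1.0, -0.0]
wrist_force: [0.5, 0.8, 6.5]
finger_gap: 0.0352
grip_force: 49.7
```

Emit:
apply_moves(
  rows=[
    {"xyz": [0,0,-10],"turn": [0,0,0],"grip": 0.2},
    {"xyz": [0,0,-40],"turn": [0,0,0],"grip": 0.2},
    {"xyz": [0,0,-75],"turn": [0,0,0],"grip": 0.2},
    {"xyz": [0,20,-105],"turn": [0,0,0],"grip": 0.2},
    {"xyz": [0,50,-120],"turn": [0,0,0],"grip": 0.2},
    {"xyz": [0,85,-120],"turn": [0,0,0],"grip": 0.2},
    {"xyz": [0,123,-120],"turn": [0,0,0],"grip": 0.2},
    {"xyz": [0,161,-120],"turn": [0,0,0],"grip": 0.2},
    {"xyz": [0,199,-120],"turn": [0,0,0],"grip": 0.2},
    {"xyz": [0,237,-120],"turn": [0,0,0],"grip": 0.2},
    {"xyz": [0,270,-120],"turn": [0,0,0],"grip": 0.2},
    {"xyz": [0,290,-120],"turn": [0,0,0],"grip": 0.2},
  ],
)

```text
clock: 4.4
tcp_pos: [0.4472, 0.0279, 0.1438]
orientation: [-0.0, -0.001, 1.0, 0.0]
wrist_force: [0.1, 0.6, -1.0]
finger_gap: 0.0348
grip_force: 50.1
```

Emit:
apply_moves(
  rows=[
    {"xyz": [0,30,0],"turn": [0,0,0],"grip": 0.2},
    {"xyz": [0,65,0],"turn": [0,0,0],"grip": 0.2},
    {"xyz": [0,100,0],"turn": [0,0,0],"grip": 0.2},
    {"xyz": [0,130,0],"turn": [0,0,0],"grip": 0.2},
    {"xyz": [0,150,0],"turn": [0,0,0],"grip": 0.2},
    {"xyz": [0,165,0],"turn": [0,0,0],"grip": 0.2},
    {"xyz": [0,170,0],"turn": [0,0,0],"grip": 0.2},
    {"xyz": [0,170,0],"turn": [0,0,0],"grip": 0.2},
    {"xyz": [0,170,0],"turn": [0,0,0],"grip": 0.2},
  ],
)

```text
clock: 5.15
tcp_pos: [0.4479, 0.1945, 0.1434]
orientation: [-0.0, -0.0, 1.0, -0.0]
wrist_force: [0.0, -0.2, -0.4]
finger_gap: 0.0353
grip_force: 50.2
```

```bash
python3 go.py 447.8 196 32 90
python3 - <<'E'
from workcell import imaging
import cv2, numpy as np
for n in ("top","side"):
    d=imaging.read_camera(n); np.savez(n+"1.npz",**d)
a=np.load("top1.npz")["color"][120:260,80:280]; b=np.load("side1.npz")["color"][60:200,180:380]
cv2.imwrite("pics/cap2.png",cv2.resize(np.hstack([a,b]),(800,280),interpolation=cv2.INTER_CUBIC))
E
```

```text
clock 5.15 tcp [447.9 194.5 143.4] yaw 90.0 gap 35.3 F [ 0.  -0.2 -0.4] grip 50.2
(447.8, 196.0, 32.0, 90.0) xyz [1.000e-01 1.500e+00 1.114e+02] turn [-0.    -0.     0.001]
```

View pics/cap2.png

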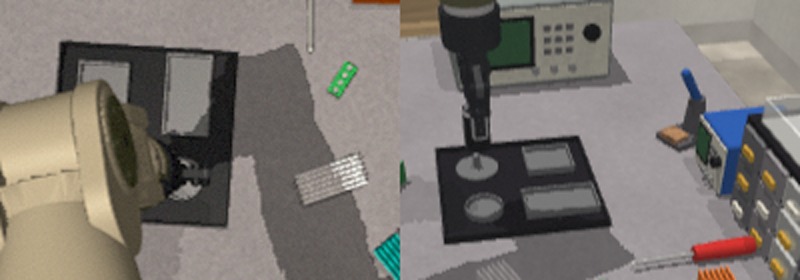

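Emit:
apply_moves(
  rows=[
    {"xyz": [0,1,20],"turn": [0,0,0],"grip": 0.2},
    {"xyz": [0,1,50],"turn": [0,0,0],"grip": 0.2},
    {"xyz": [0,1,75],"turn": [0,0,0],"grip": 0.2},
    {"xyz": [0,1,92],"turn": [0,0,0],"grip": 0.2},
    {"xyz": [0,1,102],"turn": [0,0,0],"grip": 0.2},
    {"xyz": [0,1,106],"turn": [0,0,0],"grip": 0.2},
    {"xyz": [0,1,107],"turn": [0,0,0],"grip": 0.2},
    {"xyz": [0,1,108],"turn": [0,0,0],"grip": 0.2},
    {"xyz": [0,1,108],"turn": [0,0,0],"grip": 0.2},
  ],
)

```text
clock: 6.0
tcp_pos: [0.4492, 0.1959, 0.0363]
orientation: [0.001, 0.0, 1.0, 0.0]
wrist_force: [-0.1, -0.2, -0.1]
finger_gap: 0.0351
grip_force: 50.2
```

Emit:
apply_moves(
  rows=[
    {"xyz": [1,0,1],"turn": [0,0,0],"grip": 0.2},
    {"xyz": [1,0,2],"turn": [0,0,0],"grip": 0.2},
    {"xyz": [1,0,3],"turn": [0,0,0],"grip": 0.2},
    {"xyz": [1,0,3],"turn": [0,0,0],"grip": 0.2},
    {"xyz": [1,0,3],"turn": [0,0,0],"grip": 0.2},
  ],
)

```text
clock: 6.42
tcp_pos: [0.4476, 0.1961, 0.0332]
orientation: [0.001, -0.0, 1.0, 0.0]
wrist_force: [-1.5, -0.8, 5.4]
finger_gap: 0.0349
grip_force: 50.6
```

Emit:
apply_moves(
  rows=[
    {"xyz": [0,0,0.5],"turn": [0,0,0],"grip": 0.2},
    {"xyz": [0,0,0.5],"turn": [0,0,0],"grip": 0.2},
  ],
)

```text
clock: 6.58
tcp_pos: [0.4477, 0.1961, 0.0331]
orientation: [0.001, -0.0, 1.0, 0.0]
wrist_force: [-3.0, -1.2, 10.8]
finger_gap: 0.0351
grip_force: 51.0
```

Emit:
apply_moves(
  rows=[
    {"xyz": [0,0,0],"turn": [0,0,0],"grip": 0.4},
    {"xyz": [0,0,0],"turn": [0,0,0],"grip": 0.5},
    {"xyz": [0,0,0],"turn": [0,0,0],"grip": 0.6},
    {"xyz": [0,0,0],"turn": [0,0,0],"grip": 0.7},
    {"xyz": [0,0,0],"turn": [0,0,0],"grip": 0.8},
    {"xyz": [0,0,-10],"turn": [0,0,0],"grip": 0.8},
    {"xyz": [0,0,-40],"turn": [0,0,0],"grip": 0.8},
    {"xyz": [0,0,-80],"turn": [0,0,0],"grip": 0.9},
    {"xyz": [0,0,-110],"turn": [0,0,0],"grip": 1},
    {"xyz": [0,0,-120],"turn": [0,0,0],"grip": 1},
  ],
)

```text
clock: 7.42
tcp_pos: [0.4497, 0.1966, 0.1572]
orientation: [0.004, -0.0, 1.0, 0.001]
wrist_force: [-0.1, 0.4, 0.8]
finger_gap: 0.0856
grip_force: 0.0
```

```bash
python3 go.py 450 -7 110 19.7
python3 - <<'E'
from workcell import imaging
import cv2, numpy as np
b=imaging.read_camera("side")["color"][90:200,180:300]
cv2.imwrite("pics/cap3.png",cv2.resize(b,(480,440),interpolation=cv2.INTER_CUBIC))
E
```

```text
clock 7.42 tcp [449.7 196.6 157.2] yaw 90.0 gap 85.6 F [-0.1  0.4  0.8] grip 0.0
(450.0, -7.0, 110.0, 19.7) xyz [ 1.000e-01 -2.037e+02  4.680e+01] turn [0.006 0.005 1.227]
```

View pics/cap3.png

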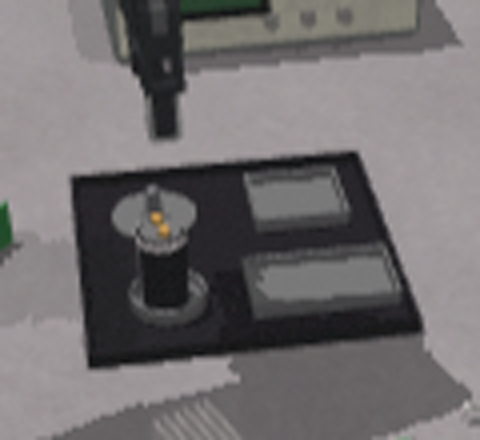

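The cap stands upright in the round nest at (165,275). Next is the heat sink.

Emit:
apply_moves(
  rows=[
    {"xyz": [0,-30,0],"turn": [0,0,0.12],"grip": 1},
    {"xyz": [0,-60,0],"turn": [0,0,0.24],"grip": 1},
    {"xyz": [0,-90,0],"turn": [0,0,0.36],"grip": 1},
    {"xyz": [0,-120,10],"turn": [0,0,0.48],"grip": 1},
    {"xyz": [0,-150,20],"turn": [0,0,0.6],"grip": 1},
    {"xyz": [0,-175,30],"turn": [0,0,0.72],"grip": 1},
    {"xyz": [0,-195,40],"turn": [0,0,0.84],"grip": 1},
    {"xyz": [0,-204,45],"turn": [0,0,0.96],"grip": 1},
    {"xyz": [0,-204,47],"turn": [0,0,1.08],"grip": 1},
    {"xyz": [0,-204,47],"turn": [0,0,1.2],"grip": 1},
    {"xyz": [0,-204,47],"turn": [0,0,1.227],"grip": 1},
    {"xyz": [0,-204,47],"turn": [0,0,1.227],"grip": 1},
  ],
)

```text
clock: 8.47
tcp_pos: [0.4462, -0.0081, 0.1037]
orientation: [-0.001, 0.576, 0.817, -0.0]
wrist_force: [0.2, -0.6, 0.1]
finger_gap: 0.0853
grip_force: 0.0
```

```bash
python3 go.py 450 -7 10 19.7
python3 - <<'E'
from workcell import imaging
import cv2, numpy as np
t=imaging.read_camera("top")["color"][150:260,190:310]; b=imaging.read_camera("side")["color"][130:240,180:300]
cv2.imwrite("pics/sink1.png",cv2.resize(np.hstack([t,b]),(800,367),interpolation=cv2.INTER_CUBIC))
E
```

```text
clock 8.47 tcp [446.2  -8.1 103.7] yaw 19.6 gap 85.3 F [ 0.2 -0.6  0.1] grip 0.0
(450.0, -7.0, 10.0, 19.7) xyz [-0.3  4.1 93.7] turn [-0.002 -0.001 -0.001]
```

View pics/sink1.png

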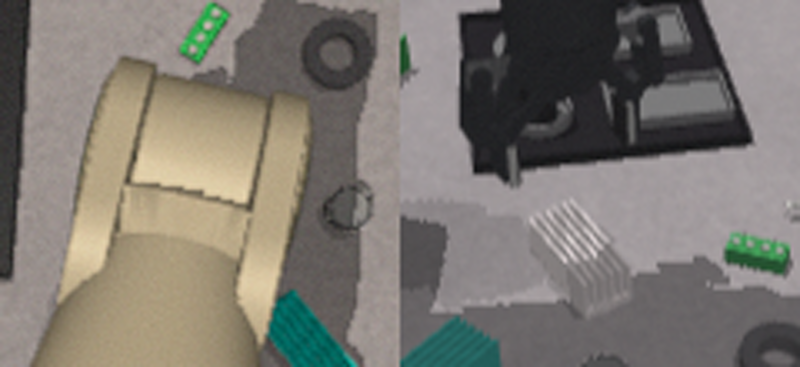

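The fingers straddle the sink at about (575,260) in the side half. I'll descend and grip.

Emit:
apply_moves(
  rows=[
    {"xyz": [0,4,25],"turn": [0,0,0],"grip": 1},
    {"xyz": [0,4,55],"turn": [0,0,0],"grip": 1},
    {"xyz": [0,4,80],"turn": [0,0,0],"grip": 1},
    {"xyz": [0,4,91],"turn": [0,0,0],"grip": 1},
    {"xyz": [0,4,94],"turn": [0,0,0],"grip": 0.7},
    {"xyz": [0,4,94],"turn": [0,0,0],"grip": 0.5},
    {"xyz": [0,4,94],"turn": [0,0,0],"grip": 0.4},
    {"xyz": [0,4,94],"turn": [0,0,0],"grip": 0.3},
    {"xyz": [0,4,94],"turn": [0,0,0],"grip": 0.3},
    {"xyz": [0,4,94],"turn": [0,0,0],"grip": 0.3},
    {"xyz": [0,4,94],"turn": [0,0,0],"grip": 0.3},
  ],
  force=50,
)

```text
clock: 9.48
tcp_pos: [0.4522, -0.0069, 0.012]
orientation: [0.001, 0.576, 0.818, 0.001]
wrist_force: [-0.0, -0.4, 6.6]
finger_gap: 0.0391
grip_force: 52.3
```

```bash
python3 go.py 450 -7 10 19.7
```

```text
clock 9.48 tcp [452.2  -6.9  12. ] yaw 19.7 gap 39.1 F [-0.  -0.4  6.6] grip 52.3
(450.0, -7.0, 10.0, 19.7) xyz [ 0.7 -2.1  2. ] turn [0.002 0.001 0.   ]
```

Emit:
apply_moves(
  rows=[
    {"xyz": [0,0,-8],"turn": [0,0,0],"grip": 0.3},
    {"xyz": [0,0,-35],"turn": [0,0,0],"grip": 0.3},
    {"xyz": [0,0,-70],"turn": [0,0,-0.1],"grip": 0.3},
    {"xyz": [5,6,-105],"turn": [0,0,-0.22],"grip": 0.3},
    {"xyz": [20,23,-130],"turn": [0,0,-0.34],"grip": 0.3},
    {"xyz": [40,46,-130],"turn": [0,0,-0.46],"grip": 0.3},
    {"xyz": [60,70,-130],"turn": [0,0,-0.58],"grip": 0.3},
    {"xyz": [80,93,-130],"turn": [0,0,-0.7],"grip": 0.3},
    {"xyz": [102,119,-130],"turn": [0,0,-0.82],"grip": 0.3},
    {"xyz": [122,142,-130],"turn": [0,0,-0.94],"grip": 0.3},
    {"xyz": [139,162,-130],"turn": [0,0,-1.06],"grip": 0.3},
    {"xyz": [149,173,-130],"turn": [0,0,-1.16],"grip": 0.3},
  ],
)

```text
clock: 10.48
tcp_pos: [0.5645, 0.1944, 0.1409]
orientation: [0.0, 0.03, 1.0, 0.0]
wrist_force: [0.5, -0.4, -0.7]
finger_gap: 0.0392
grip_force: 51.2
```

Emit:
apply_moves(
  rows=[
    {"xyz": [0,0,0],"turn": [0,0,-0.03],"grip": 0.3},
    {"xyz": [0,0,0],"turn": [0,0,-0.03],"grip": 0.3},
    {"xyz": [0,0,0],"turn": [0,0,-0.03],"grip": 0.3},
  ],
)

```text
clock: 10.73
tcp_pos: [0.563, 0.1919, 0.1407]
orientation: [-0.001, 0.019, 1.0, -0.0]
wrist_force: [-0.8, 0.2, -1.2]
finger_gap: 0.0393
grip_force: 51.3
```

```bash
python3 go.py 563.7 191.8 19 87.9;  python3 - <<'E'
from workcell import imaging
import cv2, numpy as np
t=imaging.read_camera("top")["color"][120:240,90:240]; b=imaging.read_camera("side")["color"][70:190,170:320]
cv2.imwrite("pics/sink2.png",cv2.resize(np.hstack([t,b]),(800,320),interpolation=cv2.INTER_CUBIC))
E
```

```text
clock 10.73 tcp [563.  191.9 140.7] yaw 87.8 gap 39.3 F [-0.8  0.2 -1.2] grip 51.3
(563.7, 191.8, 19.0, 87.9) xyz [ -0.8  -0.  121.7] turn [-0.    -0.001 -0.001]
```

View pics/sink2.png

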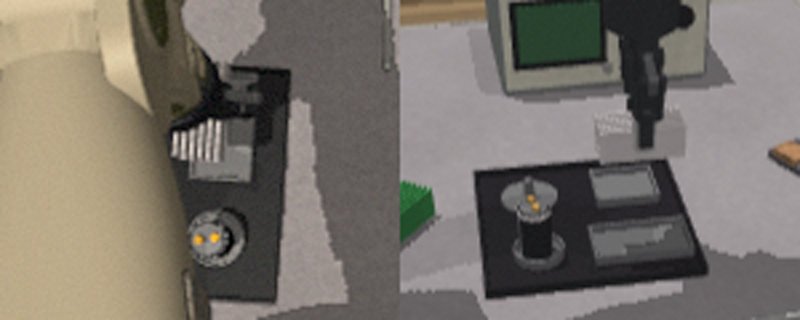

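The sink is held level above the long nest. I'll lower it.

Emit:
apply_moves(
  rows=[
    {"xyz": [-1,0,20],"turn": [0,0,0],"grip": 0.3},
    {"xyz": [-1,0,50],"turn": [0,0,0],"grip": 0.3},
    {"xyz": [-1,0,80],"turn": [0,0,0],"grip": 0.3},
    {"xyz": [-1,0,100],"turn": [0,0,0],"grip": 0.3},
    {"xyz": [-1,0,110],"turn": [0,0,0],"grip": 0.3},
    {"xyz": [-1,0,115],"turn": [0,0,0],"grip": 0.3},
    {"xyz": [-1,0,117],"turn": [0,0,0],"grip": 0.3},
    {"xyz": [-1,0,118],"turn": [0,0,0],"grip": 0.3},
    {"xyz": [-1,0,118],"turn": [0,0,0],"grip": 0.3},
  ],
)

```text
clock: 11.58
tcp_pos: [0.5657, 0.192, 0.0241]
orientation: [0.001, 0.019, 1.0, 0.0]
wrist_force: [-0.1, -0.3, -1.7]
finger_gap: 0.0391
grip_force: 51.3
```

Emit:
apply_moves(
  rows=[
    {"xyz": [1,0,1],"turn": [0,0,0],"grip": 0.3},
    {"xyz": [1,0,2],"turn": [0,0,0],"grip": 0.3},
    {"xyz": [1,0,2.5],"turn": [0,0,0],"grip": 0.3},
    {"xyz": [1,0,2.5],"turn": [0,0,0],"grip": 0.3},
  ],
)

```text
clock: 11.92
tcp_pos: [0.564, 0.192, 0.021]
orientation: [0.001, 0.018, 1.0, 0.0]
wrist_force: [-0.9, -0.3, 2.9]
finger_gap: 0.0393
grip_force: 51.5
```

Emit:
apply_moves(
  rows=[
    {"xyz": [0,0,0.5],"turn": [0,0,0],"grip": 0.3},
    {"xyz": [0,0,0.7],"turn": [0,0,0],"grip": 0.3},
    {"xyz": [0,0,0.7],"turn": [0,0,0],"grip": 0.3},
  ],
)

```text
clock: 12.17
tcp_pos: [0.564, 0.192, 0.021]
orientation: [0.001, 0.018, 1.0, 0.0]
wrist_force: [-2.9, -0.3, 7.7]
finger_gap: 0.0391
grip_force: 52.6
```

Emit:
apply_moves(
  rows=[
    {"xyz": [0,0,0],"turn": [0,0,0],"grip": 0.45},
    {"xyz": [0,0,0],"turn": [0,0,0],"grip": 0.5},
    {"xyz": [0,0,0],"turn": [0,0,0],"grip": 0.6},
    {"xyz": [0,0,0],"turn": [0,0,0],"grip": 0.7},
    {"xyz": [0,0,-3],"turn": [0,0,0],"grip": 0.8},
    {"xyz": [0,0,-15],"turn": [0,0,0],"grip": 0.8},
    {"xyz": [0,0,-50],"turn": [0,0,0],"grip": 0.9},
    {"xyz": [0,0,-90],"turn": [0,0,0],"grip": 1},
    {"xyz": [0,0,-120],"turn": [0,0,0],"grip": 1},
    {"xyz": [0,0,-140],"turn": [0,0,0],"grip": 1},
  ],
)

```text
clock: 13.0
tcp_pos: [0.5649, 0.1921, 0.1635]
orientation: [0.002, 0.018, 1.0, 0.0]
wrist_force: [1.2, 0.0, 0.3]
finger_gap: 0.0854
grip_force: 0.0
```

```bash
python3 go.py 520 -100 160 40 460 -387.5 130 -30
```

```text
clock 13.0 tcp [564.9 192.1 163.5] yaw 87.9 gap 85.4 F [1.2 0.  0.3] grip 0.0
(520.0, -100.0, 160.0, 40.0) xyz [  34.2 -293.6    3. ] turn [0.003 0.004 0.836]
(460.0, -387.5, 130.0, -30.0) xyz [  83.7 -583.1   32.5] turn [5.000e-03 2.000e-03 2.058e+00]
```

Emit:
apply_moves(
  rows=[
    {"xyz": [3,-25,0],"turn": [0,0,0.12],"grip": 1},
    {"xyz": [7,-55,0],"turn": [0,0,0.24],"grip": 1},
    {"xyz": [11,-90,0],"turn": [0,0,0.36],"grip": 1},
    {"xyz": [15,-125,0],"turn": [0,0,0.48],"grip": 1},
    {"xyz": [20,-160,0],"turn": [0,0,0.6],"grip": 1},
    {"xyz": [25,-195,0],"turn": [0,0,0.72],"grip": 1},
    {"xyz": [30,-230,0],"turn": [0,0,0.84],"grip": 1},
    {"xyz": [36,-265,0],"turn": [0,0,0.96],"grip": 1},
    {"xyz": [41,-300,0],"turn": [0,0,1.08],"grip": 1},
    {"xyz": [46,-335,0],"turn": [0,0,1.2],"grip": 1},
    {"xyz": [51,-370,0],"turn": [0,0,1.32],"grip": 1},
    {"xyz": [56,-400,0],"turn": [0,0,1.44],"grip": 1},
  ],
)

```text
clock: 14.0
tcp_pos: [0.4924, -0.208, 0.1598]
orientation: [0.0, 0.676, 0.737, -0.0]
wrist_force: [0.3, -0.3, 0.4]
finger_gap: 0.0856
grip_force: 0.0
```

```bash
python3 go.py 460 -387.5 120 -30
```

```text
clock 14.0 tcp [ 492.4 -208.   159.8] yaw 5.0 gap 85.6 F [ 0.3 -0.3  0.4] grip 0.0
(460.0, -387.5, 120.0, -30.0) xyz [-175.9  -47.9   39.8] turn [0.001 0.    0.611]
```

Emit:
apply_moves(
  rows=[
    {"xyz": [-30,-8,0],"turn": [0,0,0.12],"grip": 1},
    {"xyz": [-65,-18,0],"turn": [0,0,0.24],"grip": 1},
    {"xyz": [-100,-27,10],"turn": [0,0,0.36],"grip": 1},
    {"xyz": [-135,-37,20],"turn": [0,0,0.48],"grip": 1},
    {"xyz": [-162,-44,30],"turn": [0,0,0.6],"grip": 1},
    {"xyz": [-176,-48,38],"turn": [0,0,0.61],"grip": 1},
    {"xyz": [-176,-48,40],"turn": [0,0,0.61],"grip": 1},
    {"xyz": [-176,-48,40],"turn": [0,0,0.61],"grip": 1},
  ],
)

```text
clock: 14.67
tcp_pos: [0.4609, -0.3851, 0.1184]
orientation: [-0.001, 0.864, 0.504, -0.0]
wrist_force: [-0.4, -0.0, -0.6]
finger_gap: 0.086
grip_force: 0.0
```

```bash
python3 go.py 460 -387.5 11 -30
python3 - <<'E'
from workcell import imaging
import cv2, numpy as np
t=imaging.read_camera("top")["color"][140:260,310:460]; b=imaging.read_camera("side")["color"][250:370,200:350]
c=imaging.read_camera("side")["color"][70:190,170:320]
cv2.imwrite("pics/xf1.png",cv2.resize(np.hstack([t,b,c]),(800,213),interpolation=cv2.INTER_CUBIC))
E
```

```text
clock 14.67 tcp [ 460.9 -385.1  118.4] yaw -29.5 gap 86.0 F [-0.4 -0.  -0.6] grip 0.0
(460.0, -387.5, 11.0, -30.0) xyz [ -2.7   0.7 107.4] turn [-0.002 -0.001  0.008]
```

View pics/xf1.png

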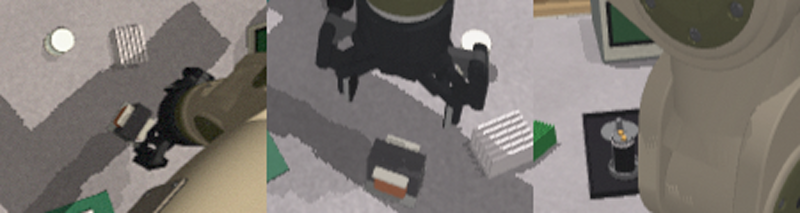

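The transformer sits under the open fingers, clear of the short sink. I'll descend and grip.

Emit:
apply_moves(
  rows=[
    {"xyz": [-2,1,25],"turn": [0,0,0.008],"grip": 1},
    {"xyz": [-2,1,58],"turn": [0,0,0.008],"grip": 1},
    {"xyz": [-2,1,88],"turn": [0,0,0.008],"grip": 1},
    {"xyz": [-2,1,103],"turn": [0,0,0.008],"grip": 1},
    {"xyz": [-2,1,107],"turn": [0,0,0.008],"grip": 0.9},
    {"xyz": [-2,1,107],"turn": [0,0,0.008],"grip": 0.7},
    {"xyz": [-2,1,107],"turn": [0,0,0.008],"grip": 0.6},
    {"xyz": [-2,1,107],"turn": [0,0,0.008],"grip": 0.5},
    {"xyz": [-2,1,107],"turn": [0,0,0.008],"grip": 0.45},
    {"xyz": [-2,1,107],"turn": [0,0,0.008],"grip": 0.45},
    {"xyz": [-2,1,107],"turn": [0,0,0.008],"grip": 0.45},
  ],
  force=60,
)

```text
clock: 15.73
tcp_pos: [0.4626, -0.3884, 0.0143]
orientation: [0.001, 0.866, 0.5, 0.001]
wrist_force: [0.7, 2.3, 6.9]
finger_gap: 0.0532
grip_force: 64.2
```

```bash
python3 go.py 520 -100 160 -16  568 307.7 150 -2.1
```

```text
clock 15.73 tcp [ 462.6 -388.4   14.3] yaw -30.0 gap 53.2 F [0.7 2.3 6.9] grip 64.2
(520.0, -100.0, 160.0, -16.0) xyz [ 278.4  -94.1 -146. ] turn [ 0.003  0.001 -0.244]
(568.0, 307.7, 150.0, -2.1) xyz [ 655.5 -256.4 -136.6] turn [ 0.003  0.001 -0.487]
```

Emit:
apply_moves(
  rows=[
    {"xyz": [0,0,-8],"turn": [0,0,0],"grip": 0.45},
    {"xyz": [0,0,-35],"turn": [0,0,0],"grip": 0.45},
    {"xyz": [0,0,-70],"turn": [0,0,0],"grip": 0.45},
    {"xyz": [8,-3,-105],"turn": [0,0,0],"grip": 0.45},
    {"xyz": [30,-10,-130],"turn": [0,0,-0.02],"grip": 0.45},
    {"xyz": [62,-21,-140],"turn": [0,0,-0.05],"grip": 0.45},
    {"xyz": [97,-33,-140],"turn": [0,0,-0.08],"grip": 0.45},
    {"xyz": [133,-45,-140],"turn": [0,0,-0.11],"grip": 0.45},
    {"xyz": [169,-57,-140],"turn": [0,0,-0.15],"grip": 0.45},
    {"xyz": [205,-69,-140],"turn": [0,0,-0.18],"grip": 0.45},
    {"xyz": [241,-82,-140],"turn": [0,0,-0.22],"grip": 0.45},
    {"xyz": [275,-93,-140],"turn": [0,0,-0.25],"grip": 0.45},
  ],
)

```text
clock: 16.73
tcp_pos: [0.5179, -0.1011, 0.1527]
orientation: [-0.0, 0.797, 0.605, -0.0]
wrist_force: [0.4, 0.3, -3.3]
finger_gap: 0.0531
grip_force: 64.2
```

```bash
python3 go.py 568 307.7 150 -2.1
```

```text
clock 16.73 tcp [ 517.9 -101.1  152.7] yaw -15.6 gap 53.1 F [ 0.4  0.3 -3.3] grip 64.2
(568.0, 307.7, 150.0, -2.1) xyz [407.2 -61.8   2.8] turn [-0.001 -0.    -0.236]
```

Emit:
apply_moves(
  rows=[
    {"xyz": [37,-6,0],"turn": [0,0,-0.02],"grip": 0.45},
    {"xyz": [77,-12,0],"turn": [0,0,-0.04],"grip": 0.45},
    {"xyz": [117,-18,0],"turn": [0,0,-0.06],"grip": 0.45},
    {"xyz": [157,-24,0],"turn": [0,0,-0.08],"grip": 0.45},
    {"xyz": [197,-30,0],"turn": [0,0,-0.1],"grip": 0.45},
    {"xyz": [237,-36,0],"turn": [0,0,-0.13],"grip": 0.45},
    {"xyz": [277,-42,0],"turn": [0,0,-0.16],"grip": 0.45},
    {"xyz": [317,-48,0],"turn": [0,0,-0.19],"grip": 0.45},
    {"xyz": [352,-54,0],"turn": [0,0,-0.21],"grip": 0.45},
    {"xyz": [382,-58,0],"turn": [0,0,-0.23],"grip": 0.45},
    {"xyz": [400,-61,0],"turn": [0,0,-0.236],"grip": 0.45},
    {"xyz": [407,-62,0],"turn": [0,0,-0.236],"grip": 0.45},
  ],
)

```text
clock: 17.73
tcp_pos: [0.5685, 0.3084, 0.1521]
orientation: [-0.0, 0.719, 0.695, -0.0]
wrist_force: [1.1, -0.4, -2.7]
finger_gap: 0.0534
grip_force: 64.1
```

Emit:
apply_moves(
  rows=[
    {"xyz": [0,0,20],"turn": [0,0,0],"grip": 0.45},
    {"xyz": [0,0,50],"turn": [0,0,0],"grip": 0.45},
    {"xyz": [0,0,50],"turn": [0,0,0],"grip": 0.45},
    {"xyz": [0,0,50],"turn": [0,0,0],"grip": 0.45},
  ],
)

```text
clock: 18.07
tcp_pos: [0.5669, 0.3039, 0.1008]
orientation: [-0.001, 0.721, 0.693, -0.003]
wrist_force: [-0.1, 0.3, -3.2]
finger_gap: 0.0534
grip_force: 64.4
```

```bash
python3 go.py 568 307.7 22 -2.1
python3 - <<'E'
from workcell import imaging
import cv2, numpy as np
t=imaging.read_camera("top")["color"][120:240,90:240]; b=imaging.read_camera("side")["color"][70:190,170:320]
cv2.imwrite("pics/xf2.png",cv2.resize(np.hstack([t,b]),(800,320),interpolation=cv2.INTER_CUBIC))
E
```

```text
clock 18.07 tcp [566.9 303.9 100.8] yaw -2.2 gap 53.4 F [-0.1  0.3 -3.2] grip 64.4
(568.0, 307.7, 22.0, -2.1) xyz [ 4.1  1.3 78.7] turn [-0.005  0.003 -0.002]
```

View pics/xf2.png

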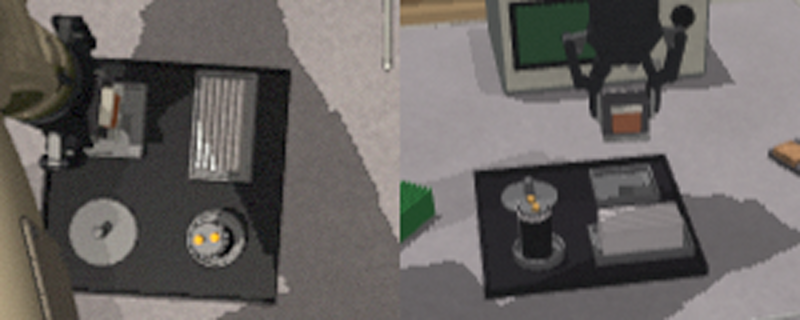

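The heat sink is seated in the long nest, and the transformer hangs level above the square nest. I'll lower it.

Emit:
apply_moves(
  rows=[
    {"xyz": [2,1,20],"turn": [0,0,0],"grip": 0.45},
    {"xyz": [2,1,45],"turn": [0,0,0],"grip": 0.45},
    {"xyz": [2,1,60],"turn": [0,0,0],"grip": 0.45},
    {"xyz": [2,1,68],"turn": [0,0,0],"grip": 0.45},
    {"xyz": [2,1,70],"turn": [0,0,0],"grip": 0.45},
    {"xyz": [2,1,70],"turn": [0,0,0],"grip": 0.45},
    {"xyz": [2,1,70],"turn": [0,0,0],"grip": 0.45},
  ],
)

```text
clock: 18.75
tcp_pos: [0.5714, 0.3078, 0.0344]
orientation: [0.001, 0.72, 0.693, 0.001]
wrist_force: [0.2, 0.2, -3.0]
finger_gap: 0.0535
grip_force: 64.5
```

Emit:
apply_moves(
  rows=[
    {"xyz": [0,0,1],"turn": [0,0,0],"grip": 0.45},
    {"xyz": [0,0,2],"turn": [0,0,0],"grip": 0.45},
    {"xyz": [0,0,3],"turn": [0,0,0],"grip": 0.45},
    {"xyz": [0,0,3],"turn": [0,0,0],"grip": 0.45},
  ],
)

```text
clock: 19.08
tcp_pos: [0.5702, 0.3075, 0.0299]
orientation: [0.0, 0.72, 0.694, 0.0]
wrist_force: [-0.4, 0.3, -3.6]
finger_gap: 0.0539
grip_force: 64.5
```

Emit:
apply_moves(
  rows=[
    {"xyz": [0,-2,1],"turn": [0,0,0],"grip": 0.45},
    {"xyz": [0,-2,2],"turn": [0,0,0],"grip": 0.45},
    {"xyz": [0,-2,3],"turn": [0,0,0],"grip": 0.45},
    {"xyz": [0,-2,4],"turn": [0,0,0],"grip": 0.45},
    {"xyz": [0,-2,5],"turn": [0,0,0],"grip": 0.45},
    {"xyz": [0,-2,5],"turn": [0,0,0],"grip": 0.45},
  ],
)

```text
clock: 19.58
tcp_pos: [0.568, 0.3074, 0.0243]
orientation: [-0.0, 0.72, 0.694, -0.0]
wrist_force: [0.3, -0.7, -3.7]
finger_gap: 0.0535
grip_force: 64.5
```

Emit:
apply_moves(
  rows=[
    {"xyz": [0,0,0.7],"turn": [0,0,0],"grip": 0.45},
    {"xyz": [0,0,1.2],"turn": [0,0,0],"grip": 0.45},
    {"xyz": [0,0,1.2],"turn": [0,0,0],"grip": 0.45},
  ],
)

```text
clock: 19.83
tcp_pos: [0.5682, 0.3075, 0.0234]
orientation: [-0.0, 0.72, 0.694, 0.0]
wrist_force: [0.3, 0.6, -3.4]
finger_gap: 0.0532
grip_force: 64.6
```

Emit:
apply_moves(
  rows=[
    {"xyz": [0,0,0.7],"turn": [0,0,0],"grip": 0.45},
    {"xyz": [0,0,1.3],"turn": [0,0,0],"grip": 0.45},
    {"xyz": [0,0,1.3],"turn": [0,0,0],"grip": 0.45},
  ],
)

```text
clock: 20.08
tcp_pos: [0.5682, 0.3075, 0.0233]
orientation: [0.0, 0.72, 0.694, 0.0]
wrist_force: [-2.8, -1.5, 4.9]
finger_gap: 0.0531
grip_force: 65.4
```

Emit:
apply_moves(
  rows=[
    {"xyz": [0,0,0],"turn": [0,0,0],"grip": 0.62},
    {"xyz": [0,0,0],"turn": [0,0,0],"grip": 0.66},
    {"xyz": [0,0,0],"turn": [0,0,0],"grip": 0.72},
    {"xyz": [0,0,0],"turn": [0,0,0],"grip": 0.8},
    {"xyz": [0,0,0],"turn": [0,0,0],"grip": 0.88},
    {"xyz": [0,0,-5],"turn": [0,0,0],"grip": 0.95},
    {"xyz": [0,0,-25],"turn": [0,0,0],"grip": 1},
    {"xyz": [0,0,-60],"turn": [0,0,0],"grip": 1},
    {"xyz": [0,0,-100],"turn": [0,0,0],"grip": 1},
    {"xyz": [0,0,-130],"turn": [0,0,0],"grip": 1},
    {"xyz": [0,0,-140],"turn": [0,0,0],"grip": 1},
  ],
)

```text
clock: 21.0
tcp_pos: [0.5707, 0.3085, 0.1685]
orientation: [0.002, 0.72, 0.694, 0.004]
wrist_force: [0.6, 0.1, 0.5]
finger_gap: 0.0853
grip_force: 0.0
```

```bash
python3 go.py 574.5 -130.5 130 -2.1
python3 - <<'E'
from workcell import imaging
import cv2, numpy as np
t=imaging.read_camera("top"); np.savez("top2.npz",**t); t=t["color"][120:240,90:240]; b=imaging.read_camera("side")["color"][70:190,170:320]
cv2.imwrite("pics/xf3.png",cv2.resize(np.hstack([t,b]),(800,320),interpolation=cv2.INTER_CUBIC))
E
```

```text
clock 21.0 tcp [570.7 308.5 168.5] yaw -2.2 gap 85.3 F [0.6 0.1 0.5] grip 0.0
(574.5, -130.5, 130.0, -2.1) xyz [-438.7   20.1   37.1] turn [ 0.008 -0.004 -0.001]
```

View pics/xf3.png

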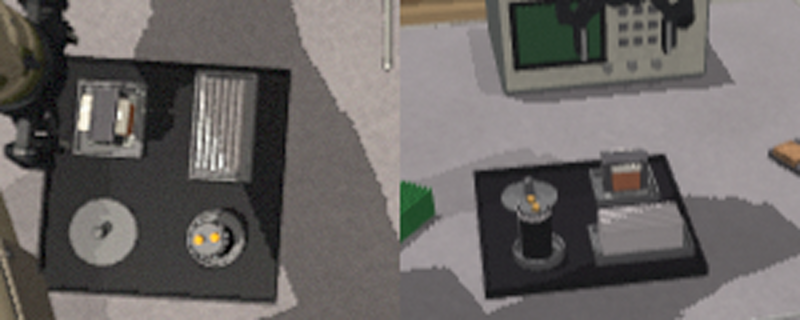

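The transformer is seated upright in the square nest. Next is the ring.

Emit:
apply_moves(
  rows=[
    {"xyz": [-35,2,0],"turn": [0,0,0],"grip": 1},
    {"xyz": [-75,4,0],"turn": [0,0,0],"grip": 1},
    {"xyz": [-115,6,0],"turn": [0,0,0],"grip": 1},
    {"xyz": [-155,8,0],"turn": [0,0,0],"grip": 1},
    {"xyz": [-195,10,0],"turn": [0,0,0],"grip": 1},
    {"xyz": [-235,12,0],"turn": [0,0,0],"grip": 1},
    {"xyz": [-275,14,0],"turn": [0,0,0],"grip": 1},
    {"xyz": [-315,16,5],"turn": [0,0,0],"grip": 1},
    {"xyz": [-355,18,15],"turn": [0,0,0],"grip": 1},
    {"xyz": [-395,19,25],"turn": [0,0,0],"grip": 1},
    {"xyz": [-425,20,35],"turn": [0,0,0],"grip": 1},
    {"xyz": [-438,20,40],"turn": [0,0,0],"grip": 1},
  ],
)

```text
clock: 22.1
tcp_pos: [0.5695, -0.1344, 0.1184]
orientation: [-0.002, 0.722, 0.692, -0.001]
wrist_force: [-0.4, 0.5, -0.6]
finger_gap: 0.0853
grip_force: 0.0
```

Emit:
apply_moves(
  rows=[
    {"xyz": [0,0,20],"turn": [0,0,0],"grip": 1},
    {"xyz": [0,0,50],"turn": [0,0,0],"grip": 1},
    {"xyz": [0,0,70],"turn": [0,0,0],"grip": 1},
    {"xyz": [0,0,80],"turn": [0,0,0],"grip": 1},
    {"xyz": [0,0,80],"turn": [0,0,0],"grip": 1},
    {"xyz": [0,0,80],"turn": [0,0,0],"grip": 1},
  ],
)

```text
clock: 22.6
tcp_pos: [0.5708, -0.1302, 0.0413]
orientation: [-0.001, 0.72, 0.694, -0.0]
wrist_force: [0.6, -0.2, 0.6]
finger_gap: 0.0856
grip_force: 0.0
```

```bash
python3 go.py 574.5 -130.5 1 -2.1
```

```text
clock 22.6 tcp [ 570.8 -130.2   41.3] yaw -2.1 gap 85.6 F [ 0.6 -0.2  0.6] grip 0.0
(574.5, -130.5, 1.0, -2.1) xyz [-0.2  3.8 40.3] turn [-0.002 -0.001 -0.001]
```

Emit:
apply_moves(
  rows=[
    {"xyz": [0,3,20],"turn": [0,0,0],"grip": 1},
    {"xyz": [0,3,32],"turn": [0,0,0],"grip": 1},
    {"xyz": [0,3,36],"turn": [0,0,0],"grip": 1},
    {"xyz": [0,3,38],"turn": [0,0,0],"grip": 1},
    {"xyz": [0,3,38],"turn": [0,0,0],"grip": 0.9},
    {"xyz": [0,3,38],"turn": [0,0,0],"grip": 0.8},
    {"xyz": [0,3,38],"turn": [0,0,0],"grip": 0.7},
    {"xyz": [0,3,38],"turn": [0,0,0],"grip": 0.6},
    {"xyz": [0,3,38],"turn": [0,0,0],"grip": 0.5},
    {"xyz": [0,3,38],"turn": [0,0,0],"grip": 0.5},
    {"xyz": [0,3,38],"turn": [0,0,0],"grip": 0.5},
  ],
  force=50,
)

```text
clock: 23.52
tcp_pos: [0.5755, -0.1313, 0.006]
orientation: [0.001, 0.72, 0.694, 0.001]
wrist_force: [-2.1, 1.5, 7.4]
finger_gap: 0.0555
grip_force: 51.4
```

```bash
python3 go.py 574.5 -130.5 1 -2.1
```

```text
clock 23.52 tcp [ 575.5 -131.3    6. ] yaw -2.2 gap 55.5 F [-2.1  1.5  7.4] grip 51.4
(574.5, -130.5, 1.0, -2.1) xyz [ 0.8 -1.   5. ] turn [ 0.002  0.001 -0.001]
```

Emit:
apply_moves(
  rows=[
    {"xyz": [0,0,-5],"turn": [0,0,0],"grip": 0.5},
    {"xyz": [0,0,-15],"turn": [0,0,0],"grip": 0.5},
    {"xyz": [0,0,-30],"turn": [0,0,0],"grip": 0.5},
    {"xyz": [0,0,-50],"turn": [0,0,0],"grip": 0.5},
    {"xyz": [0,0,-70],"turn": [0,0,0],"grip": 0.5},
    {"xyz": [0,0,-90],"turn": [0,0,0],"grip": 0.5},
    {"xyz": [0,0,-90],"turn": [0,0,0],"grip": 0.5},
  ],
)

```text
clock: 24.1
tcp_pos: [0.5772, -0.132, 0.0992]
orientation: [0.003, 0.72, 0.694, 0.002]
wrist_force: [0.7, -0.4, -0.3]
finger_gap: 0.0551
grip_force: 53.1
```

```bash
python3 go.py 452.1 312.2 100 -2.1
python3 - <<'E'
from workcell import imaging
import cv2, numpy as np
t=imaging.read_camera("top")["color"][120:240,220:370]; b=imaging.read_camera("side"); np.savez("side3.npz",**b); b=b["color"][130:250,220:370]
cv2.imwrite("pics/ring1.png",cv2.resize(np.hstack([t,b]),(800,320),interpolation=cv2.INTER_CUBIC))
E
```

```text
clock 24.1 tcp [ 577.2 -132.    99.2] yaw -2.2 gap 55.1 F [ 0.7 -0.4 -0.3] grip 53.1
(452.1, 312.2, 100.0, -2.1) xyz [ 439.2 -141.8   -2.9] turn [ 0.007  0.002 -0.001]
```

View pics/ring1.png

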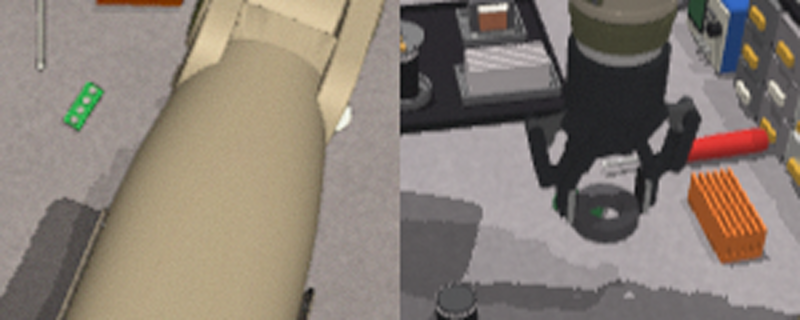

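The ring is held level between the fingers at (607,212). I'll carry it high over to the post.

Emit:
apply_moves(
  rows=[
    {"xyz": [20,-6,-20],"turn": [0,0,0],"grip": 0.5},
    {"xyz": [50,-16,-40],"turn": [0,0,0],"grip": 0.5},
    {"xyz": [85,-27,-55],"turn": [0,0,0],"grip": 0.5},
    {"xyz": [123,-40,-60],"turn": [0,0,0],"grip": 0.5},
    {"xyz": [161,-52,-60],"turn": [0,0,0],"grip": 0.5},
    {"xyz": [199,-64,-60],"turn": [0,0,0],"grip": 0.5},
    {"xyz": [237,-77,-60],"turn": [0,0,0],"grip": 0.5},
    {"xyz": [275,-89,-60],"turn": [0,0,0],"grip": 0.5},
    {"xyz": [313,-101,-60],"turn": [0,0,0],"grip": 0.5},
    {"xyz": [351,-113,-60],"turn": [0,0,0],"grip": 0.5},
    {"xyz": [389,-126,-60],"turn": [0,0,0],"grip": 0.5},
    {"xyz": [420,-136,-60],"turn": [0,0,0],"grip": 0.5},
  ],
)

```text
clock: 25.2
tcp_pos: [0.4523, 0.2958, 0.1526]
orientation: [-0.001, 0.72, 0.694, -0.001]
wrist_force: [0.1, -0.3, -1.3]
finger_gap: 0.0553
grip_force: 53.6
```

Emit:
apply_moves(
  rows=[
    {"xyz": [12,-4,0],"turn": [0,0,0],"grip": 0.5},
    {"xyz": [19,-6,10],"turn": [0,0,0],"grip": 0.5},
    {"xyz": [19,-6,40],"turn": [0,0,0],"grip": 0.5},
    {"xyz": [19,-6,60],"turn": [0,0,0],"grip": 0.5},
    {"xyz": [19,-6,70],"turn": [0,0,0],"grip": 0.5},
    {"xyz": [19,-6,70],"turn": [0,0,0],"grip": 0.5},
    {"xyz": [19,-6,70],"turn": [0,0,0],"grip": 0.5},
  ],
)

```text
clock: 25.78
tcp_pos: [0.449, 0.3119, 0.0833]
orientation: [-0.0, 0.721, 0.693, -0.001]
wrist_force: [0.9, 0.7, -0.6]
finger_gap: 0.0557
grip_force: 53.6
```

```bash
python3 go.py 452.1 311.5 15 -2.1
python3 - <<'E'
from workcell import imaging
import cv2, numpy as np
t=imaging.read_camera("top")["color"][140:240,90:190]; b=imaging.read_camera("side"); np.savez("side4.npz",**b); b=b["color"][80:180,170:270]
cv2.imwrite("pics/ring2.png",cv2.resize(np.hstack([t,b]),(800,400),interpolation=cv2.INTER_CUBIC))
E
```

```text
clock 25.78 tcp [449.  311.9  83.3] yaw -2.3 gap 55.7 F [ 0.9  0.7 -0.6] grip 53.6
(452.1, 311.5, 15.0, -2.1) xyz [-0.1  3.3 68.3] turn [-0.002  0.001 -0.003]
```

View pics/ring2.png

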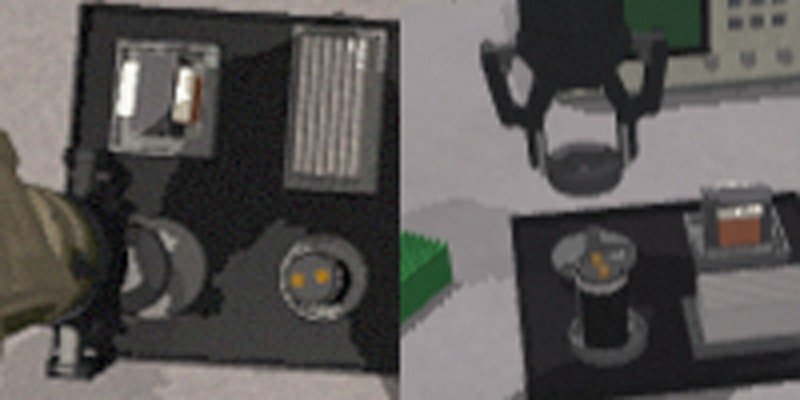

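The ring is level above the post nest. I'll lower it to just above the post and check the position there.

Emit:
apply_moves(
  rows=[
    {"xyz": [0,3,15],"turn": [0,0,0],"grip": 0.5},
    {"xyz": [0,3,30],"turn": [0,0,0],"grip": 0.5},
    {"xyz": [0,3,35],"turn": [0,0,0],"grip": 0.5},
    {"xyz": [0,3,35],"turn": [0,0,0],"grip": 0.5},
    {"xyz": [0,3,35],"turn": [0,0,0],"grip": 0.5},
  ],
)

```text
clock: 26.3
tcp_pos: [0.4527, 0.313, 0.0499]
orientation: [0.0, 0.72, 0.693, 0.0]
wrist_force: [0.6, -1.2, -1.4]
finger_gap: 0.0552
grip_force: 53.6
```

Emit:
apply_moves(
  rows=[
    {"xyz": [-1,0,3],"turn": [0,0,0],"grip": 0.5},
    {"xyz": [-1,0,8],"turn": [0,0,0],"grip": 0.5},
    {"xyz": [-1,0,13],"turn": [0,0,0],"grip": 0.5},
    {"xyz": [-1,0,18],"turn": [0,0,0],"grip": 0.5},
    {"xyz": [-1,0,23],"turn": [0,0,0],"grip": 0.5},
    {"xyz": [-1,0,27],"turn": [0,0,0],"grip": 0.5},
    {"xyz": [-1,0,30],"turn": [0,0,0],"grip": 0.5},
    {"xyz": [-1,0,31],"turn": [0,0,0],"grip": 0.5},
    {"xyz": [-1,0,31],"turn": [0,0,0],"grip": 0.5},
  ],
)

```text
clock: 27.05
tcp_pos: [0.4519, 0.3118, 0.0177]
orientation: [-0.0, 0.72, 0.694, -0.0]
wrist_force: [-0.5, 0.7, -1.5]
finger_gap: 0.0554
grip_force: 53.6
```

Emit:
apply_moves(
  rows=[
    {"xyz": [0,0,1],"turn": [0,0,0],"grip": 0.5},
    {"xyz": [0,0,2],"turn": [0,0,0],"grip": 0.5},
    {"xyz": [0,0,2],"turn": [0,0,0],"grip": 0.5},
    {"xyz": [0,0,2],"turn": [0,0,0],"grip": 0.5},
  ],
)

```text
clock: 27.38
tcp_pos: [0.4523, 0.312, 0.0162]
orientation: [-0.0, 0.72, 0.694, 0.0]
wrist_force: [-0.2, 0.4, -1.3]
finger_gap: 0.0556
grip_force: 53.6
```

Emit:
apply_moves(
  rows=[
    {"xyz": [0,0,0.7],"turn": [0,0,0],"grip": 0.5},
    {"xyz": [0,0,1.3],"turn": [0,0,0],"grip": 0.5},
    {"xyz": [0,0,1.3],"turn": [0,0,0],"grip": 0.5},
  ],
)

```text
clock: 27.63
tcp_pos: [0.4524, 0.312, 0.0151]
orientation: [0.0, 0.72, 0.694, 0.0]
wrist_force: [-1.2, -0.8, 1.0]
finger_gap: 0.055
grip_force: 53.8
```

Emit:
apply_moves(
  rows=[
    {"xyz": [0,0,0.6],"turn": [0,0,0],"grip": 0.5},
    {"xyz": [0,0,0.6],"turn": [0,0,0],"grip": 0.5},
    {"xyz": [0,0,0.6],"turn": [0,0,0],"grip": 0.5},
  ],
)

```text
clock: 27.88
tcp_pos: [0.4524, 0.312, 0.015]
orientation: [0.0, 0.72, 0.694, 0.0]
wrist_force: [-1.9, -1.2, 6.0]
finger_gap: 0.0554
grip_force: 54.3
```

Contact is confirmed. I'll release and retreat.

Emit:
apply_moves(
  rows=[
    {"xyz": [0,0,0],"turn": [0,0,0],"grip": 0.64},
    {"xyz": [0,0,0],"turn": [0,0,0],"grip": 0.68},
    {"xyz": [0,0,0],"turn": [0,0,0],"grip": 0.74},
    {"xyz": [0,0,0],"turn": [0,0,0],"grip": 0.82},
    {"xyz": [0,0,0],"turn": [0,0,0],"grip": 0.9},
    {"xyz": [0,0,-3],"turn": [0,0,0],"grip": 0.95},
    {"xyz": [0,0,-20],"turn": [0,0,0],"grip": 1},
    {"xyz": [0,0,-50],"turn": [0,0,0],"grip": 1},
    {"xyz": [0,0,-90],"turn": [0,0,0],"grip": 1},
    {"xyz": [0,0,-130],"turn": [0,0,0],"grip": 1},
    {"xyz": [0,0,-170],"turn": [0,0,0],"grip": 1},
    {"xyz": [0,0,-180],"turn": [0,0,0],"grip": 1},
  ],
)

```text
clock: 28.88
tcp_pos: [0.455, 0.3133, 0.2014]
orientation: [0.002, 0.72, 0.694, 0.005]
wrist_force: [0.6, 1.4, 0.3]
finger_gap: 0.0857
grip_force: 0.0
```

Emit:
apply_moves(
  rows=[
    {"xyz": [-40,0,0],"turn": [0,0,0],"grip": 1},
    {"xyz": [-80,0,0],"turn": [0,0,0],"grip": 1},
    {"xyz": [-120,0,0],"turn": [0,0,0],"grip": 1},
    {"xyz": [-160,0,0],"turn": [0,0,0],"grip": 1},
    {"xyz": [-200,0,0],"turn": [0,0,0],"grip": 1},
    {"xyz": [-240,0,0],"turn": [0,0,0],"grip": 1},
    {"xyz": [-280,0,0],"turn": [0,0,0],"grip": 1},
    {"xyz": [-320,0,0],"turn": [0,0,0],"grip": 1},
    {"xyz": [-350,0,0],"turn": [0,0,0],"grip": 1},
    {"xyz": [-350,0,0],"turn": [0,0,0],"grip": 1},
    {"xyz": [-350,0,0],"turn": [0,0,0],"grip": 1},
  ],
)

```text
clock: 29.8
tcp_pos: [0.4388, -0.0394, 0.1941]
orientation: [-0.0, 0.722, 0.692, 0.0]
wrist_force: [0.2, -0.4, 0.4]
finger_gap: 0.0854
grip_force: 0.0
```

Run:
```python
from workcell import imaging
from h import *
d=imaging.read_camera("top"); t=d["color"][120:240,90:240]; b=imaging.read_camera("side")["color"][70:190,170:320]
cv2.imwrite("pics/fin.png",cv2.resize(np.hstack([t,b]),(800,320),interpolation=cv2.INTER_CUBIC))
P=cloud(d)
for n,x,y,r in(("cap",.4478,.196,.01),("sink",.5637,.1918,.015),("xf",.568,.3077,.01),):
    m=np.hypot(P[...,0]-x,P[...,1]-y)<r; print(n,np.percentile(P[m][:,2],[5,50,95]).round(4))
q=np.hypot(P[...,0]-.4521,P[...,1]-.312); m=(q>.018)&(q<.026); print("ring",np.percentile(P[m][:,2],[5,50,95]).round(4))
```

```text
cap [0.0687 0.0725 0.0782]
sink [0.0162 0.039  0.0465]
xf [0.0506 0.0541 0.0585]
ring [0.0234 0.0272 0.0309]
```

View pics/fin.png

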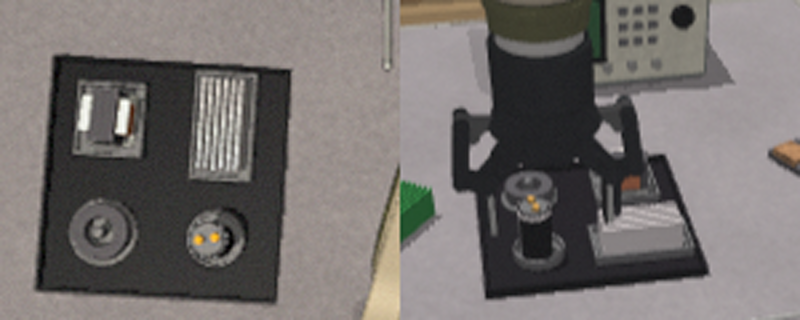

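The final top view shows all four parts seated: transformer (108,115), sink (220,125), ring over the post (102,232) and cap (213,240). Their heights match seated parts (cap 72, transformer 54, ring 27 mm).

```bash
python3 -c "
from workcell import ticket
print(ticket.hand_in())"
```

```text
the job is handed in; nothing more can be done
None
```

I placed the tall capacitor, long heat sink, transformer and ferrite ring in their nests in that order, left the short capacitor and short heat sink on the bench, and handed the job in at about 30 s on the robot clock; no verdict came back.

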